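# Ease the flower press by two turns of its handwheel

## Task

The flowers in the iron screw press are dry and its screw has already been cracked loose: ease the press by rolling its knurled handwheel round with a fingertip against the outside of the rim, anticlockwise seen from above, two full turns and no more, so that the platen lifts clear of the stack. Go gently, without shoving or lifting the press, leave everything else on the table where it lies, and finish clear of the wheel.

Things in the scene. Friction and masses are not known exactly. Their poses are not given: they have to be found in the camera images.
- press: Screw press: wooden base 220 x 290 x 30 mm (x, y, z), a stack of cream, brown and white sheets on it, a steel column at each side, a dark green iron bridge across the top, a handwheel above that. Stands loose on rubber feet, about 8 kg. Origin on the table under its middle, z up, x towards its back; its front (-x) looks roughly at the robot.
- bridge_top (a point): Middle of the bridge's top face, under the wheel, 166 mm above the table. The bridge is 50 mm wide in the press's x, 290 mm long in y. On it stand only a low boss round the screw (radius 26 mm, 10 mm high) and a 16 mm high dome nut at 122 mm either side along y. The wheel's underside starts 22 mm above this face.
- wheel_center (a point): Centre of the handwheel, on its upright axis half-way up the rim: 199 mm above the table at the start, above the press's origin; it rises with the wheel. A solid level aluminium disc, flat black top, 22 mm thick, 100 mm across over the knurl (36 upright ridges 2 mm proud): to be rolled, not gripped. The rim is open all round and from above, so a fingertip hanging down can go right round it.
- wheel_mark (a point): Outer end of the white painted line on the wheel's flat top, 44 mm from the axis; it goes round with the wheel. With the screw right down it points to the front (-x) of the press, over the short white line on the bridge.
- wheel (a joint): Turn of the handwheel in rad: 0 with the screw right down, growing anticlockwise seen from above, which loosens (a full turn is 6.28); it starts between 0 and 0.6. The wheel, screw and platen rise together 4 mm each full turn. About 2 to 3 N along the rim turns it; it stays where it is left and does not coast. Stops at 0 and at 24.
- platen_underside (a point): Middle of the underside of the iron platen on the lower end of the screw, inside the press: on top of the stack, 88 mm above the table, with the screw right down.
- jar: Bystander: closed glass jar with paper label and cork lid, 68 mm across, 95 mm tall, loose. Origin at the centre of its underside.
- glue: Bystander: white glue bottle with an orange cap, 44 mm across, 125 mm tall, loose. Origin at the centre of its underside.
- tape: Bystander: roll of cream tape lying flat beside the press, 84 mm across, 24 mm high, loose. Origin at the centre of its underside.
- notes: Bystander: pad of pink sticky notes beside the press, 76 x 76 x 14 mm, loose. Origin at the centre of its underside.
- tweezers: Bystander: steel tweezers lying flat in front of the press, about 145 mm long, 8 mm high, loose. Origin on the table under their middle, x along them.
- gluegun: Bystander: orange and black hot-glue gun lying on its side, about 180 x 110 mm, 31 mm high, loose. Origin on the table under the middle of its barrel.
- brush: Bystander: brush lying on the table, 190 mm long, loose. Origin on the table under it, x along it.

How it is judged:
On the way:
1. the first full turn has been rolled off (value of joint wheel above 6 rad), for 0.1 s.
At the end, for the whole second after the job is handed in: The handwheel has been turned anticlockwise two full turns, give or take a quarter of a turn (joint between 11.2 and 14.3 rad), and is still; the platen hangs at least 6.5 mm clear of the stack; the press stands level within 25 mm of where it was (value of joint wheel between 11.2 and 14.3 rad and velocity of joint wheel between -0.1 and 0.1 rad/s and z of platen_underside in the frame of press above 0.0945 m and distance of press from where it was at the start of the episode below 0.025 m and angle between press's own z axis and vertical below 0.03 rad); the robot touches nothing.
It fails at once if the press is shoved more than 25 mm or lifted (distance of press from where it was at the start of the episode above 0.025 m or height (world z) of press above 0.008 m or angle between press's own z axis and vertical above 0.06 rad).
It fails at once if the wheel is unscrewed beyond two and a half turns (value of joint wheel above 16.4 rad).
It fails at once if the wheel is pressed harder than 40 N (contact force between anything else and wheel above 40 N).
It fails at once if a thing lying about the press (jar, glue bottle, tape, notes, tweezers, glue gun, brush) is moved or lifted by more than 20 mm (distance of any of jar, glue, tape, notes, tweezers, gluegun, brush from where it was at the start of the episode above 0.02 m).
It also fails if it takes over 70 s, if anything falls off the work surface, if the arm or the gripper's body presses on something with over 40 N, if the wrist force passes 120 N, or if a joint passes its speed limit or range.

## Robot

A 6-joint arm with a two-finger parallel gripper is mounted at the origin on the work surface. World frame = base frame: x ahead of the robot, y to its left, z up, the work surface at z = 0. Lengths are in m, angles in rad, forces in N, time in s.
With the tool pointing down it reaches from about 0.325 to 0.775 m from the base axis. Payload 5.5 kg.
Tool frame: the origin (TCP) lies between the finger pads; the fingertips stand 8 mm ahead of it and the grasp point (between the pads) lies 11 mm behind it (tcp_to_tips is the distance from the TCP to the fingertips, in m); z points along the fingers, y is the direction in which the jaws open and shut (so a half turn about z gives the same grasp; the last joint's range is limited). The gripper opens to 88 mm and grips with 3 to 60 N. Pads are 20 mm wide; open, the fingers measure 115 mm over their backs; the gripper's body (75 mm by 178 mm) begins 61 mm behind the grasp point.
Start: joints at [-1.235, 0.091, 1.231, -0, 1.82, -0.057], TCP at [0.23, -0.554, 0.231] pointing down, gripper open.
Joint ranges: [-2.87, 2.87], [-0.86, 2.18], [0.17, 2.46], [-1.51, 4.65], [0.06, 2.69], [-2.65, 2.65]. Speed limits (rad/s): [2.57, 2.57, 3.01, 3.14, 3.14, 3.14].

## Interface

Orientations are given as a unit quaternion [w, x, y, z].
In Python, from bench import * gives the robot as it stands. Calls block until the motion is done:
- move_to(position, orientation): joint-space move of the TCP to a pose.
- move_l(position, speed=0.15, orientation=None): straight line of the TCP; orientation=None keeps the orientation; speed is the mean speed in m/s.
- movej(angles): joint-space move.
- gripper_open() and close(): open the fingers fully, or close them until they stop; the grip force is fixed at half the most.
- hold(seconds).
- inverse_kinematics(position, orientation): joint angles nearest the present ones, or None.
- state(): the state.
- get_image(name): name is "scene" or "side" or "wrist"; returns a dict with "frame" (384x512x3 uint8, blue, green, red), "depth" (384x512 float32, m along the optical axis (not along the pixel's ray), 0 where there is no reading), "camera_matrix" (3x3 intrinsics, pixels), "k1" (the pictures are not rectified: a ray, as slopes to the right and down, at radius r is drawn at 1 + k1 r^2 times it, then the intrinsics apply), "view" (4x4, takes a point from world to camera coordinates). Camera axes: x right, y up, looking along -z (the intrinsics and any distortion apply to the point x, -y, -z); pixel columns grow to the right and rows downward; lengths in m; the calibration is good to about 2 mm. A picture is of the moment at which its call begins.
A pose or a line that the arm cannot do raises IKError and nothing moves.
- job_done(): hands the job in, once; it reports no verdict.
The state is a dict: "time": time; "joint_pos": joint angles; "dq": joint speeds; "joint_torque": joint torques, N m; "ee_pos": TCP position; "ee_rot": TCP orientation; "ft_force": force on the tool from outside, world axes, zero at the start; "moment": the same for the moment, N m; "finger_gap": finger opening in m.
Only numpy, scipy, OpenCV 4.12 (cv2) and the standard library are available. Lean on these libraries where they do the work, as an engineer would, in place of code of your own. Each camera call takes 0.05 s, during which the arm holds its last target. There are 200 camera calls.

## Working session

There is one attempt and no reset: what is moved stays moved. The work goes in short steps, each a Python script; the robot and the scene stay as the last script left them, time stands still between calls to the robot, and variables do not carry over. Pictures are saved under pics/ and viewed, about 8 in all and at most 12, crops included, and the job is handed in when it is done.

```bash
mkdir -p pics; ls; cat > h.py <<'E'
from bench import *
import numpy as np, cv2
def pt(im,u,v,z):
    "ray through pixel onto plane z"
    K=np.array(im["camera_matrix"]);k=im["k1"]
    p=cv2.undistortPoints(np.array([[[u,v]]],float),K,np.array([k,0,0,0,0.]))[0,0]
    V=np.array(im["view"]);R=V[:3,:3];c=-R.T@V[:3,3]
    d=R.T@np.array([p[0],-p[1],-1.])
    return c+d*(z-c[2])/d[2]
def cloud(im):
    K=np.array(im["camera_matrix"]);k=im["k1"];D=im["depth"]
    vv,uu=np.mgrid[:D.shape[0],:D.shape[1]]
    p=cv2.undistortPoints(np.stack([uu,vv],-1).reshape(-1,1,2).astype(float),K,np.array([k,0,0,0,0.]))[:,0]
    d=D.reshape(-1,1);P=np.hstack([p[:,:1]*d,-p[:,1:]*d,-d])
    V=np.array(im["view"]);R=V[:3,:3]
    return ((P-V[:3,3])@R).reshape(D.shape+(3,))
E
python3 - <<'E'
from h import *
import pickle
ims={n:get_image(n) for n in("scene","side","wrist")}
pickle.dump(ims,open("ims.pkl","wb"))
cv2.imwrite("pics/a.png",ims["scene"]["frame"])
cv2.imwrite("pics/b.png",ims["side"]["frame"])
s=state();print(s)
for n,i in ims.items():
    V=np.array(i["view"]);print(n,-V[:3,:3].T@V[:3,3],i["k1"])
E
```

```text
pics
{'time': 0.15, 'joint_pos': array([-1.23471648e+00,  9.17158617e-02,  1.23159109e+00, -3.82987266e-05,
        1.81978102e+00, -5.66770674e-02]), 'dq': array([-0.00049231, -0.00024184, -0.00253182,  0.00107398, -0.0001053 ,
       -0.00089327]), 'joint_torque': array([ 8.96081983e-04, -4.47045529e+01, -4.06908560e+01,  6.99101994e-02,
        2.75013439e-02, -1.28817464e-04]), 'ee_pos': array([ 0.22957513, -0.55412482,  0.22975894]), 'ee_rot': array([-7.37788639e-04,  9.80780283e-01,  1.95114012e-01, -1.22490895e-04]), 'ft_force': array([-0.37792187,  0.86639983,  0.1946341 ]), 'moment': array([-0.02787482,  0.02300537, -0.00125538]), 'finger_gap': 0.08744300586653943}
scene [ 0.8374403  -0.5937424   1.14058304] -0.07149239643966857
side [0.37345525 0.87805596 1.11552587] -0.0790287959487705
wrist [ 0.30651256 -0.52258329  0.38356954] -0.06954271458081017
```

View pics/a.png

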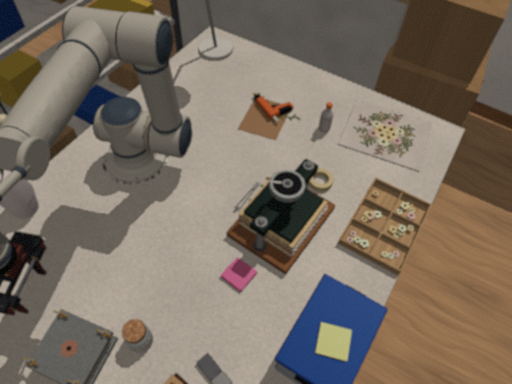

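View pics/b.png

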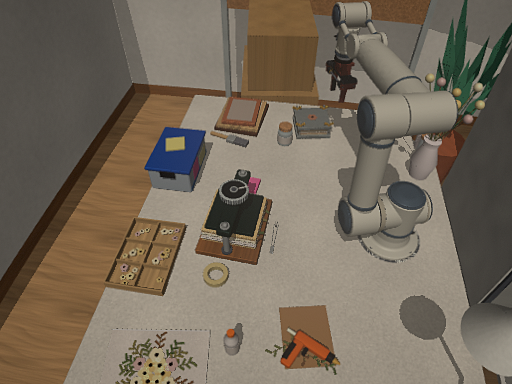

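The scene view shows the wheel at about (287,184) and the side view shows it at about (233,190). The tape is at its back-left end, with the notes and tweezers nearby. I'll measure the wheel from depth in both views.

```bash
python3 - <<'E'
from h import *
import pickle
ims=pickle.load(open("ims.pkl","rb"))
crops=[]
for n,(u,v) in (("scene",(287,184)),("side",(233,190))):
    im=ims[n];print(n,"ray pt",pt(im,u,v,.21).round(3))
    P=cloud(im);c0=pt(im,u,v,.21)
    near=np.hypot(P[...,0]-c0[0],P[...,1]-c0[1])<.085
    m=near&(P[...,2]>.203)&(P[...,2]<.218)&(im["depth"]>0)
    m=cv2.morphologyEx(m.astype(np.uint8),cv2.MORPH_OPEN,np.ones((3,3)))>0
    q=P[m];(cx,cy),r=cv2.minEnclosingCircle(q[:,:2].astype(np.float32))
    print("top",len(q),"circle",cx,cy,r,"mean",q.mean(0),"z",np.percentile(q[:,2],[5,50,95]))
    # base of press: edges of wood top z~.03 ; bridge z~.166
    b=(np.hypot(P[...,0]-cx,P[...,1]-cy)<.2)&(abs(P[...,2]-.166)<.006)&(im["depth"]>0)
    rr=cv2.minAreaRect(P[b][:,:2].astype(np.float32));print("bridge",b.sum(),rr)
    a=(np.hypot(P[...,0]-cx,P[...,1]-cy)<.25)&(abs(P[...,2]-.03)<.005)&(im["depth"]>0)
    print("base",a.sum(),cv2.minAreaRect(P[a][:,:2].astype(np.float32)))
    f=im["frame"]; 
    g=f[v-70:v+90,u-70:u+70]; crops.append(cv2.resize(g,None,fx=2.8,fy=2.8,interpolation=cv2.INTER_CUBIC))
    hi=P[...,2][near&(im["depth"]>0)];print("max z",hi.max())
    # white mark inside the dark top
    hsv=cv2.cvtColor(f,cv2.COLOR_BGR2HSV)
    s=np.hypot(P[...,0]-cx,P[...,1]-cy)<.041
    w=s&m&(hsv[...,2]>130);print("mark px",w.sum(),P[w].mean(0)-[cx,cy,0] if w.any() else "")
cv2.imwrite("pics/c.png",np.hstack(crops))
E
```

```text
scene ray pt [0.567 0.047 0.21 ]
top 832 circle 0.5674136281013489 0.05090709403157234 0.05069473013281822 mean [0.56806619 0.04766435 0.21033738] z [0.20704985 0.21043305 0.21347356]
bridge 837 ((0.5665349960327148, 0.048864684998989105), (0.28923553228378296, 0.05017872527241707), 86.9144515991211)
base 1510 ((0.6477590203285217, 0.060259655117988586), (0.4113008975982666, 0.30152273178100586), 69.9013900756836)
max z 0.2160902189963386
mark px 15 [-0.01595096 -0.00706121  0.21093729]
side ray pt [0.566 0.053 0.21 ]
top 531 circle 0.5651919841766357 0.049262236803770065 0.05168820545077324 mean [0.56434    0.05313435 0.21021363] z [0.20662521 0.21032826 0.21365433]
bridge 533 ((0.5649141669273376, 0.05003494769334793), (0.2921392619609833, 0.050482165068387985), 86.4085464477539)
base 1043 ((0.5732367038726807, 0.13271215558052063), (0.4068652093410492, 0.3016863167285919), 25.2744083404541)
max z 0.2151767310606386
mark px 6 [-0.02903069 -0.00920235  0.21076752]
```

View pics/c.png

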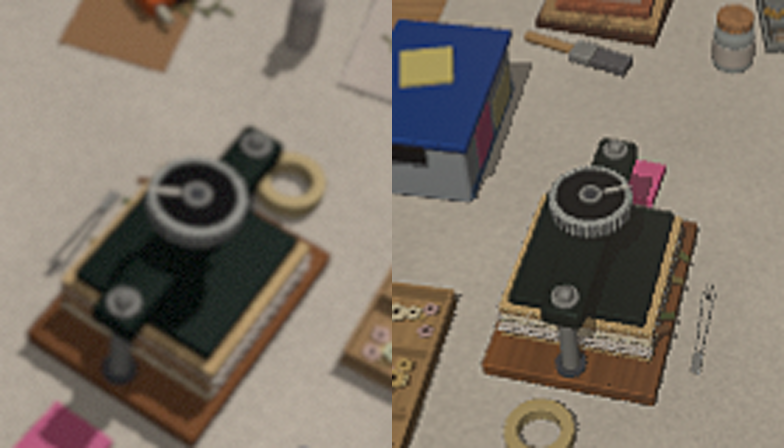

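Both views agree on these values:
- **Wheel centre:** (0.566, 0.0495), with radius about 51 mm and top at z = 0.210, as it must be.
- **Bridge:** 290 x 50 mm, yaw about -3°.
- **Mark:** at about 197°, so the joint starts near 0.35 rad.

Next I'll bring a closed fingertip to the front of the rim and probe the contact gently.

```bash
cat >> h.py <<'E'
C=np.array([.566,.0495]); Q=[0,1,0,0]; A,B,R=.010,.0135,.050
def force(n=3):
    F=[]
    for _ in range(n): hold(.02); F.append(state()["ft_force"])
    return np.mean(F,0)
def path(s):
    "TCP xy (fixed orientation) and outward normal after perimeter length s, anticlockwise, from the front face's middle"
    L=[2*B,R*np.pi/2,2*A,R*np.pi/2]*2; s=(s+B)%sum(L)
    cs=np.array([[-A,-B],[A,-B],[A,B],[-A,B]])
    for i,l in enumerate(L):
        if s<=l: break
        s-=l
    k=i//2; th=np.pi+k*np.pi/2
    if i%2==0:
        n=np.array([np.cos(th),np.sin(th)]); t=np.array([-n[1],n[0]])
        return C+cs[k]+R*n-t*(l-s), n
    n=np.array([np.cos(th+s/R),np.sin(th+s/R)]); return C+cs[k]+R*n, n
E
python3 - <<'E'
from h import *
for s in np.arange(0,.42,.02):
    p,n=path(s); q=inverse_kinematics([*p,.198],Q)
    print(round(s,2),p.round(3),n.round(2),None if q is None else np.round(q,2))
E
```

```text
0.0 [0.506 0.05 ] [-1.  0.] [ 0.03 -0.16  1.53 -0.    1.77  1.6 ]
0.02 [0.506 0.03 ] [-0.99 -0.13] [-0.01 -0.16  1.54 -0.    1.77  1.56]
0.04 [0.513 0.011] [-0.86 -0.51] [-0.05 -0.15  1.52 -0.    1.77  1.53]
0.06 [ 0.526 -0.004] [-0.6 -0.8] [-0.07 -0.11  1.49 -0.    1.76  1.5 ]
0.08 [ 0.544 -0.013] [-0.24 -0.97] [-0.09 -0.06  1.44 -0.    1.76  1.49]
0.1 [ 0.564 -0.014] [-0. -1.] [-0.09 -0.01  1.39 -0.    1.76  1.49]
0.12 [ 0.584 -0.013] [ 0.16 -0.99] [-0.08  0.04  1.34 -0.    1.76  1.49]
0.14 [ 0.603 -0.006] [ 0.53 -0.85] [-0.07  0.09  1.29 -0.    1.76  1.5 ]
0.16 [0.617 0.007] [ 0.82 -0.57] [-0.04  0.13  1.24 -0.    1.77  1.53]
0.18 [0.625 0.025] [ 0.98 -0.21] [-0.01  0.16  1.22 -0.    1.77  1.56]
0.2 [0.626 0.045] [ 1. -0.] [ 0.02  0.16  1.21 -0.    1.77  1.59]
0.22 [0.626 0.065] [1.   0.05] [ 0.05  0.17  1.21 -0.    1.77  1.62]
0.24 [0.621 0.085] [0.9  0.43] [ 0.08  0.16  1.21 -0.    1.77  1.65]
0.26 [0.609 0.101] [0.66 0.75] [ 0.11  0.13  1.24 -0.    1.77  1.68]
0.28 [0.592 0.11 ] [0.32 0.95] [ 0.13  0.09  1.29 -0.    1.76  1.7 ]
0.3 [0.572 0.113] [0. 1.] [ 0.14  0.04  1.34 -0.    1.76  1.71]
0.32 [0.552 0.113] [-0.08  1.  ] [ 0.14 -0.01  1.39 -0.    1.76  1.71]
0.34 [0.533 0.107] [-0.46  0.89] [ 0.14 -0.06  1.45 -0.    1.76  1.71]
0.36 [0.518 0.095] [-0.77  0.64] [ 0.12 -0.11  1.49 -0.    1.76  1.69]
0.38 [0.508 0.077] [-0.96  0.29] [ 0.09 -0.14  1.52 -0.    1.77  1.66]
0.4 [0.506 0.058] [-1.  0.] [ 0.05 -0.16  1.53 -0.    1.77  1.62]
```

```bash
python3 - <<'E'
from h import *
p=state()["ee_pos"]; move_l([p[0],p[1],.33],.2); close()
s0,n=path(-.008)
move_to([s0[0]-.02,s0[1],.33],Q); move_l([s0[0]-.02,s0[1],.198],.12)
hold(.3); F0=force(8); print("bias",F0, state()["finger_gap"],state()["time"])
np.save("F0.npy",F0)
for d in np.arange(-.012,.008,.001):
    move_l([s0[0]+d,s0[1],.198],.03); F=force()-F0
    print(round(d,4),F.round(2),state()["ee_pos"].round(4))
    if F[0]<-5: break
cv2.imwrite("pics/d.png",np.hstack([get_image(n)["frame"][90:290,130:400] for n in("scene","side")]))
print(state()["time"])
E
```

```text
bias [ 0.06885662 -0.00146793 -0.13801036] 0.0003447435542602085 6.1833
-0.012 [-0.48 -0.13 -0.05] [0.494  0.0575 0.1979]
-0.011 [0.21 0.24 0.91] [0.495  0.0575 0.198 ]
-0.01 [-0.04  0.04 -0.  ] [0.496  0.0575 0.198 ]
-0.009 [-0.23 -0.24 -0.07] [0.497  0.0575 0.198 ]
-0.008 [-0.14 -0.61 -0.28] [0.498  0.0575 0.198 ]
-0.007 [ 0.49 -0.18  0.42] [0.499  0.0575 0.198 ]
-0.006 [ 0.19 -0.52  0.51] [0.5    0.0575 0.198 ]
-0.005 [-0.23 -0.21  0.47] [0.501  0.0575 0.198 ]
-0.004 [ 0.35 -0.21  0.19] [0.502  0.0575 0.198 ]
-0.003 [-0.07  0.3   0.22] [0.503  0.0575 0.198 ]
-0.002 [-0.01  0.18 -0.27] [0.504  0.0575 0.198 ]
-0.001 [-1.79  0.53  1.26] [0.5048 0.0575 0.198 ]
0.0 [-6.04 -0.79  2.37] [0.505  0.0575 0.198 ]
10.35
```

View pics/d.png

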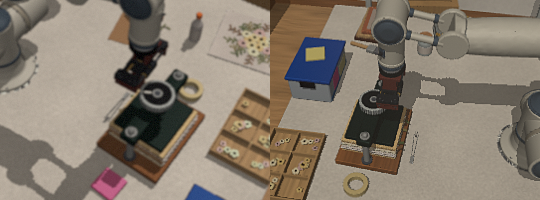

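The picture shows the fingertip resting on the front rim. Contact came where predicted, with a stiffness of about 5 N/mm. Next is a first 60 mm roll under radial force feedback.

```bash
cat >> h.py <<'E'
def mark_angle(im,dz=0.):
    "angle of the white mark about C, and median height of wheel top"
    P=cloud(im); rr=np.hypot(P[...,0]-C[0],P[...,1]-C[1]); top=(abs(P[...,2]-.210-dz)<.012)&(im["depth"]>0)
    m=top&(rr<.040)&(rr>.018); g=cv2.cvtColor(im["frame"],cv2.COLOR_BGR2GRAY).astype(float)
    z=np.median(P[m][:,2]); med=np.median(g[m]); w=m&(g>med+60)
    uv=np.argwhere(w)
    if len(uv)<3: return None,z,0
    q=np.mean([pt(im,u,v,z)[:2] for v,u in uv],0)-C
    return np.degrees(np.arctan2(q[1],q[0]))%360,z,len(uv)
def roll(s,s1,d,z0=.198,target=8.,step=.005,log=4):
    F0=np.load("F0.npy"); i=0
    while s<s1:
        s+=step; p,n=path(s); p=p-d*n
        move_l([*p,z0+.004*max(s,0)/(2*np.pi*.05)],.05)
        F=force(2)-F0; fn=F[:2]@n; ft=F[:2]@[-n[1],n[0]]
        if np.linalg.norm(F)>22: print("STOP",s,F,d); break
        d+=np.clip((target-fn)/6000,-.0015,.001); d=np.clip(d,-.006,.006)
        if i%log==0: print(round(s,3),"d",round(d*1e3,1),"N",round(fn,1),"T",round(ft,1),"Fz",round(F[2],1))
        i+=1
    return s,d
E
python3 - <<'E'
from h import *
import pickle
ims=pickle.load(open("ims.pkl","rb"))
print([mark_angle(ims[n]) for n in("scene","side")])
print([mark_angle(get_image(n)) for n in("scene","side")])
s,d=roll(-.008,.052,.0005,log=1)
np.save("sd.npy",[s,d])
print([mark_angle(get_image(n)) for n in("scene","side")],state()["time"])
E
```

```text
[(np.float64(238.02109026135614), np.float64(0.21070958293829953), 52), (np.float64(199.7090006203114), np.float64(0.21065550815374826), 11)]
[(np.float64(249.69110016021742), np.float64(0.21088824638665288), 46), (np.float64(85.11985676239287), np.float64(0.21098847215074065), 4)]
-0.003 d 0.5 N 8.3 T -0.2 Fz 3.2
0.002 d 0.4 N 8.1 T -0.1 Fz 3.2
0.007 d 0.3 N 9.0 T 0.3 Fz 3.4
0.012 d 0.6 N 5.9 T 0.5 Fz 2.3
0.017 d 1.0 N 5.6 T 0.1 Fz 2.8
0.022 d 1.6 N 4.5 T 0.9 Fz 1.3
0.027 d 2.4 N 3.4 T 0.8 Fz 1.5
0.032 d 3.0 N 4.0 T -0.2 Fz 1.7
0.037 d 3.9 N 2.5 T -0.2 Fz 1.1
0.042 d 4.9 N 2.5 T 0.5 Fz 0.8
0.047 d 5.3 N 5.3 T 0.3 Fz 0.1
0.052 d 5.8 N 4.9 T -0.2 Fz 0.1
0.057 d 6.0 N 5.2 T -0.2 Fz 0.5
[(np.float64(304.396143807147), np.float64(0.21181931170036372), 37), (np.float64(103.99709026010964), np.float64(0.21142096759026952), 4)] 14.2333
```

```bash
python3 - <<'E'
from h import *
o=[]
for n,(u,v) in (("scene",(287,184)),("side",(233,190))):
    o.append(cv2.resize(get_image(n)["frame"][v-40:v+40,u-40:u+40],None,fx=5,fy=5,interpolation=cv2.INTER_CUBIC))
cv2.imwrite("pics/e.png",np.hstack(o))
print(state()["ft_force"],state()["ee_pos"])
E
```

```text
[-3.96673284 -3.09662302  0.28532356] [0.5273973  0.00198945 0.19860638]
```

View pics/e.png

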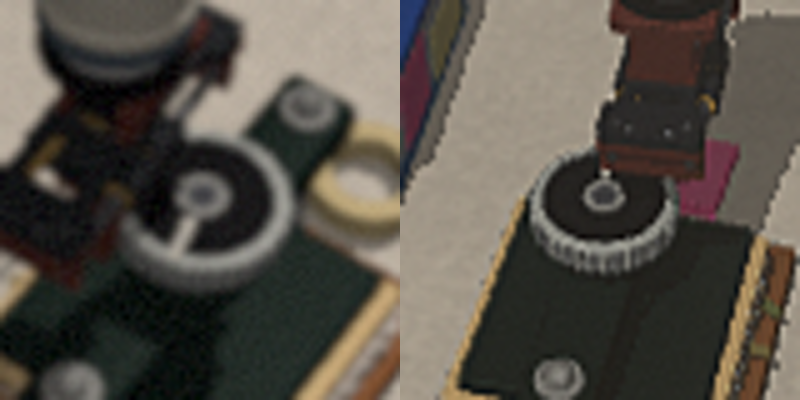

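The mark has gone from about 197° round to pointing down in the scene crop. That is about 1.2 rad for 60 mm of roll, so there's no slip. I'll replace the mark reader with polar sampling on the top plane, allow more inset at the rounded corners, and continue.

```bash
sed -i 's/-.006,.006)/-.006,.011)/; s/log=4)/log=5)/' h.py; cat >> h.py <<'E'
def proj(im,X):
    V=np.array(im["view"]); D=np.diag([1,-1,-1.]); Rc=D@V[:3,:3]; t=D@V[:3,3]
    return cv2.projectPoints(X,cv2.Rodrigues(Rc)[0],t,np.array(im["camera_matrix"]),np.array([im["k1"],0,0,0,0.]))[0][:,0]
def mark(im,z=.21):
    th=np.radians(np.arange(0,360,2)); r=np.linspace(.023,.037,6)
    T,Rr=np.meshgrid(th,r,indexing="ij"); X=np.stack([C[0]+Rr*np.cos(T),C[1]+Rr*np.sin(T),0*T+z],-1).reshape(-1,3)
    uv=proj(im,X).astype(np.float32); g=cv2.cvtColor(im["frame"],cv2.COLOR_BGR2GRAY).astype(np.float32)
    def samp(a): return cv2.remap(a,uv[:,:1],uv[:,1:],cv2.INTER_LINEAR).reshape(T.shape)
    h=samp(cloud(im)[...,2].astype(np.float32)); b=samp(g); b[abs(h-z)>.015]=0
    m=np.median(b,1); k=m.argmax(); w=np.clip(m-np.median(m)-25,0,None)*(np.cos(th-th[k])>.9)
    if w.sum()==0: return None
    a=np.angle((w*np.exp(1j*th)).sum()); return round(np.degrees(a)%360,1), int(m[k]-np.median(m))
def marks(z=.21): return [mark(get_image(n),z) for n in("scene","side")]
E
python3 - <<'E'
from h import *
import pickle
ims=pickle.load(open("ims.pkl","rb"))
print([mark(ims[n]) for n in("scene","side")], marks())
s,d=np.load("sd.npy")
for k in range(3):
    s,d=roll(s,s+.055,d); np.save("sd.npy",[s,d])
    print("s",s,marks(.21+.004*s/.314),state()["time"])
E
```

```text
[(np.float64(202.1), 113), (np.float64(207.7), 101)] [(np.float64(277.3), 127), None]
0.062 d 6.5 N 4.8 T -0.2 Fz -0.2
0.087 d 7.1 N 9.2 T -1.3 Fz -0.8
0.112 d 6.7 N 6.6 T 0.1 Fz -1.1
s 0.11200000000000003 [(np.float64(343.4), 66), (np.float64(335.4), 91)] 17.65
0.117 d 6.9 N 6.8 T 0.5 Fz -0.1
0.142 d 8.0 N 8.4 T -1.0 Fz -1.8
0.167 d 6.6 N 11.1 T -2.6 Fz -1.9
s 0.16700000000000007 [(np.float64(145.8), 26), (np.float64(31.0), 100)] 20.8667
0.172 d 6.1 N 11.0 T -2.5 Fz -2.0
0.197 d 2.4 N 13.3 T -1.8 Fz -2.5
0.222 d 2.5 N 6.2 T 1.1 Fz 0.7
s 0.22200000000000011 [(np.float64(102.3), 76), (np.float64(96.8), 131)] 24.0833
```

There's almost no slip: about 255° of mark for 230 mm of travel. The forces are small. I'll continue to about 1.6 turns, tracking the mark and the press position.

```bash
cat >> h.py <<'E'
def bridge():
    o=[]
    for n in("scene","side"):
        im=get_image(n);P=cloud(im)
        b=(np.hypot(P[...,0]-C[0],P[...,1]-C[1])<.2)&(abs(P[...,2]-.166)<.006)&(im["depth"]>0)
        r=cv2.minAreaRect(P[b][:,:2].astype(np.float32)); o.append((np.round(r[0],4),np.round(r[1],3)))
    return o
E
python3 - <<'E'
from h import *
print(bridge())
s,d=np.load("sd.npy")
for k in range(5):
    s,d=roll(s,s+.052,d); np.save("sd.npy",[s,d])
    print("s",round(s,3),marks(.21+.004*s/.314),round(state()["time"],1))
print(bridge())
E
```

```text
[(array([0.5662, 0.0442]), array([0.278, 0.05 ])), (array([0.5648, 0.0501]), array([0.289, 0.05 ]))]
0.227 d 2.9 N 5.6 T 0.6 Fz 0.7
0.252 d 5.2 N 5.0 T 0.2 Fz 2.6
0.277 d 7.2 N 6.6 T -0.1 Fz 2.3
s 0.277 [(np.float64(154.4), 136), (np.float64(157.8), 122)] 27.4
0.282 d 7.3 N 7.4 T -1.1 Fz 1.8
0.307 d 6.2 N 8.9 T 0.1 Fz 2.8
0.332 d 7.4 N 5.2 T -0.2 Fz 2.3
s 0.332 [(np.float64(210.7), 55), None] 30.6
0.337 d 7.6 N 7.3 T -0.7 Fz 2.4
0.362 d 7.0 N 9.6 T -1.8 Fz 2.6
0.387 d 4.6 N 11.7 T -2.4 Fz 3.1
s 0.387 [(np.float64(266.8), 126), (np.float64(267.4), 121)] 33.8
0.392 d 3.8 N 12.7 T -4.0 Fz 3.1
0.417 d 1.8 N 7.7 T -0.2 Fz 1.8
0.442 d 3.4 N 5.9 T 0.2 Fz -3.4
s 0.442 [(np.float64(334.5), 127), (np.float64(329.4), 104)] 37.0
0.447 d 4.1 N 4.3 T -0.4 Fz -3.3
0.472 d 6.9 N 5.2 T 0.2 Fz -2.1
0.497 d 7.2 N 9.5 T -1.3 Fz -1.5
s 0.497 [(np.float64(34.0), 145), (np.float64(29.9), 96)] 40.3
[(array([0.5668, 0.0491]), array([0.288, 0.051])), (array([0.564 , 0.0508]), array([0.288, 0.05 ]))]
```

The total rotation is 548°, so the joint is about 10.0, and the press hasn't moved. About 0.14 m remains. I'll roll it, then back off outward and retreat upward.

```bash
python3 - <<'E'
from h import *
s,d=np.load("sd.npy")
for k in (.07,.065):
    s,d=roll(s,s+k,d); np.save("sd.npy",[s,d])
    print("s",round(s,3),marks(.21+.004*s/.314),round(state()["time"],1))
p,n=path(s); z=state()["ee_pos"][2]
move_l([*(p+.02*n),z],.05); move_l([*(p+.02*n),.33],.12); e=p+.08*n; move_l([*e,.33],.12); hold(.3)
print("free",marks(.218),state()["ft_force"],state()["ee_pos"],state()["time"]); print(bridge())
o=[]
for nm,(u,v) in (("scene",(287,184)),("side",(233,190))):
    im=get_image(nm);P=cloud(im);rr=np.hypot(*(P[...,:2]-C).transpose(2,0,1))
    m=(rr<.04)&(abs(P[...,2]-.21)<.02)&(im["depth"]>0);print("top z",np.median(P[m][:,2]))
    o.append(cv2.resize(im["frame"][v-70:v+70,u-70:u+70],None,fx=2.8,fy=2.8,interpolation=cv2.INTER_CUBIC))
cv2.imwrite("pics/f.png",np.hstack(o))
E
```

```text
0.502 d 6.9 N 9.5 T -0.5 Fz -2.6
0.527 d 7.4 N 6.1 T -0.6 Fz -1.6
0.552 d 8.4 N 7.7 T -1.1 Fz -1.9
s 0.567 [(np.float64(190.1), 26), (np.float64(106.0), 130)] 44.4
0.572 d 7.4 N 10.2 T -2.8 Fz -2.4
0.597 d 4.3 N 13.7 T -4.3 Fz -2.6
0.622 d 2.2 N 8.1 T 0.0 Fz -1.2
s 0.632 [(np.float64(174.0), 124), (np.float64(180.0), 102)] 48.2
free [(np.float64(174.6), 123), (np.float64(180.2), 101)] [-0.68741197  0.63036572 -0.13344394] [0.7047242  0.07920883 0.33049258] 51.0417
[(array([0.5666, 0.0502]), array([0.292, 0.051])), (array([0.5646, 0.0514]), array([0.289, 0.051]))]
top z 0.21868685251623074
top z 0.21862678735832553
```

View pics/f.png

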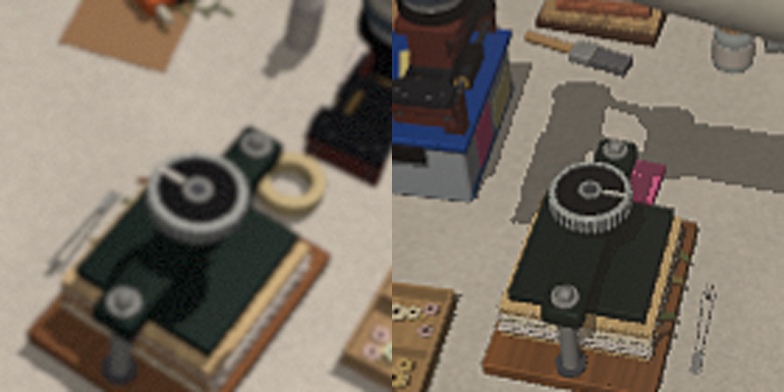

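The wheel is free of the finger, with the mark at about 177°, which is back over the front. The top has risen about 8 mm, the press is where it was, and the neighbours haven't moved. I'm handing in.

```bash
python3 -c "
from h import *
job_done(); print(state()['time'])"
```

```text
the job is handed in; nothing more can be done
the job is handed in; nothing more can be done
```

I rolled the handwheel anticlockwise about two turns with the closed fingertips held against the rim. I then backed off, lifted clear and handed in at about 51 s; the call gave no verdict.

**Last checks before handing in**
- **Wheel angle:** The mark reads 175° in one view and 180° in the other. That is about 693° from its start and puts the joint at about 12.6 rad, inside 11.2–14.3.
- **Platen:** The wheel top rose from 210.5 to 218.6 mm, about 8 mm. That agrees with two turns at 4 mm each and puts the platen underside at about 96 mm, above the 94.5 mm needed. I inferred this from the wheel and did not see the platen itself.
- **Press:** The bridge centre is within about 2 mm of where it started, which is within measurement noise. I did not measure tilt.
- **Forces:** Contact on the rim stayed under about 15 N in every reading taken between steps, against the 40 N limit. The tool read about 1 N (noise) after the retreat.
- **Neighbours:** The tape, tweezers, notes, brush and jar look unmoved in the last picture. The glue bottle and glue gun are only partly in that picture, but the arm stayed well away from them.

**Readings that disagreed**
- **Mark reader:** The first one was wrong, so I replaced it. The new one failed, or gave a wrong value in one view, when the gripper hid the mark. When both views saw the mark they differed by up to 8°.
- **Finger thickness:** The closed fingers were about 7 mm thinner per side than I assumed. The force feedback took that up.

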